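# Crank the length stop to the long preset clip

## Task

The bench length stop has a carriage that is driven along its scale by the sloping handwheel. Crank the handwheel until the carriage's pointer is in line with the long preset clip (not the short one), then let go. Move the carriage only by its handwheel, without pushing the carriage itself, and leave the pedal, the tape roll and the brake caliper beside it where they are.

Things in the scene. Friction and masses are not known exactly. Their poses are not given: they have to be found in the camera images.
- gauge: Bench length stop, fixed: foot plate 330 x 300 x 12 mm (x -130 to 200, y -150 to 150), grey sloping gearbox with the handwheel in front; behind it carriage and scale strip (top at z 146). Origin on the bench under the gearbox; x from the wheel to the scale side (away from the robot), y left along the guide rods, z up. All but the wheel is under 165 mm tall.
- wheel_centre (a point): On the wheel axis, 10 mm below the top of its rim, at gauge (-60, 0, 125) mm. z: the wheel axis, out towards the user, 30 deg off vertical, leaning to gauge -x; turns with the wheel. Dished metal wheel, 154 mm across, no spokes; rim wall radius 63 to 77 mm, straight from 10 above to 14 mm below this point. Inside, straight down to the flat dish floor 28 mm below it; hub (radius 14) to 18 mm below.
- handwheel (a joint): Handwheel angle, rad, positive counterclockwise seen facing the wheel; range -7.3 to 7.3. Each rad counterclockwise moves the carriage 10 mm to gauge +y (left), clockwise to the right. Turning takes 0.12 to 0.2 N m; it stays where it is left. On the hub a nut of radius 7 mm reaches to 12 mm below wheel_centre. Pinch the rim across its wall.
- carriage: Dark steel block 50 x 40 x 32 mm on the guide rods with a light steel ridge along its top, 6 mm wide, that ends in the pointer over the scale. Origin: its centre. It slides along gauge y.
- pointer (a point): Tip of the carriage's pointer (6 mm wide), over the front edge of the scale strip; to be brought to the same gauge y as the long clip.
- long_clip: Preset clip fixed on the scale strip, left or right of the carriage: steel bar 75 mm long (along gauge x), 8 wide, 16 high, on a dark foot 18 mm wide. Origin: middle of the underside of its end nearest the pointer, at gauge x = 155 mm; the bar's centre line is its y = 0; axes parallel to the gauge's.
- short_clip: The other preset clip, the same but only 28 mm long, on the other side of the carriage. Not the target.
- pedal: Flat bicycle pedal, 78 x 94 x 22 mm, loose on the bench to the left of the length stop. Leave it alone. Origin: centre of its underside.
- tape: Roll of black insulating tape, 68 mm across, 18 mm high, loose to the right. Leave it alone. Origin: centre of its underside.
- caliper: Disc brake caliper, 30 x 55 x 36 mm, loose to the right. Leave it alone. Origin: centre of its underside.

How it is judged:
By the outcome, as a careful person would: the job done as asked, in the order asked, and still so for the second after the job is handed in, with the robot touching nothing.
It also fails if it takes over 67 s, if anything falls off the work surface, if the arm or the gripper's body presses on something with over 40 N, if the wrist force passes 120 N, or if a joint passes its speed limit or range.

## Robot

A 6-joint arm with a two-finger parallel gripper is mounted at the origin on a cart in front of the work surface, level with it; the furniture and walls round the work are solid. World frame = base frame: x ahead of the robot, y to its left, z up, the work surface at z = 0. Lengths are in m, angles in rad, forces in N, time in s.
With the tool pointing down it reaches from about 0.225 to 0.875 m from the base axis. Payload 3.4 kg.
Tool frame: the origin (TCP) lies between the finger pads; the fingertips stand 11 mm ahead of it and the grasp point (between the pads) lies 8 mm behind it; z points along the fingers, y is the line along which they close (so a half turn about z gives the same grasp; the last joint's range is limited). The gripper opens to 85 mm and grips with 20 to 120 N. Pads are 22 mm wide; open, the fingers measure 114 mm over their backs; the gripper's body (76 mm by 85 mm) begins 54 mm behind the grasp point. The pads swing forward as they close: fully open they stand 13 mm farther back than shut.
Start: joints at [-1.367, 0.276, 1.505, -0, 1.361, -0.121], TCP at [0.183, -0.545, 0.242] pointing down, gripper open.
Joint ranges: [-2.89, 2.89], [-0.75, 2.08], [0.22, 2.7], [-1.18, 4.32], [0.11, 2.71], [-2.7, 2.7]. Speed limits (rad/s): [2.57, 2.57, 3.14, 3.14, 3.14, 3.14].

## Interface

Orientations are given as a unit quaternion [w, x, y, z].
In Python, from rig import sensors, eyes, manip gives the robot as it stands.
- The arm moves only by the tool drive_tool, never from a script. Its argument "deltas" is a list of rows, each an object with "linear": the shift along the world's x, y, z in mm, a list of three; "twist": the turn about the world's z in degrees; "claw": the opening, from 0 (shut) to 1 (fully open). In form: [{"linear": [tx, ty, tz], "twist": twist, "claw": claw}, ...]. A call has 1 to 12 rows; each row is the pose to reach, as a shift and turn from the pose commanded when the call began; what a row does not reach only later rows make up. A row lasts 1/12 s, in which the tool goes at most 41.7 mm and 7.16 degrees, less where a joint would pass 70% of its speed; a pose out of reach is approached as far as the arm can. A call with a gripper value outside its range is refused whole. The fingers move at their own pace and stop on an object; "squeeze" is the grip in N (left out, the last holds). Time passes only in rows, so rows that repeat a pose let the fingers close. It gives the time, the measured TCP pose, the force, the opening and the grip force at its end, in the units of the state.
- sensors.get_state(): the state, without advancing time (a new reading comes with each control period).
- eyes.get_image(name): name is "side" or "top" or "wrist"; returns the picture (420x560x3 uint8, red, green, blue); there is no depth.
- eyes.camera_model(name): a dict with "intrinsics" (3x3 intrinsics, pixels), "dist" ([k1, k2, p1, p2, k3] as OpenCV has them; the pictures are not rectified), "R" (3x3) and "t" (3): a world point X has camera coordinates R X + t. Camera axes: x right, y down, z forward; pixel columns grow to the right and rows downward; lengths in m; the calibration is good to about 2 mm. A picture is of the moment at which its call begins: read the wrist's pose just before it. camera_model takes no time and is no camera call; for the wrist camera it gives the pose at the moment of the call.
- manip.sign_off(): hands the job in; it is judged then, once.
The state is a dict: "clock": time; "qpos": joint angles; "qd": joint speeds; "effort": joint torques, N m; "position": TCP position; "ee_rot": TCP orientation; "contact_force": force on the tool from outside, world axes, zero at the start; "moment": the same for the moment, N m; "width": finger opening in m; "gripper_force": force on a finger pad.
Only numpy, scipy, OpenCV 4.12 (cv2) and the standard library are available. Lean on these libraries where they do the work, as an engineer would, in place of code of your own. Each camera call takes 0.05 s, during which the arm holds its last target. There are 200 camera calls.

## Working session

There is one attempt and no reset: what is moved stays moved. The work goes in short steps, Python scripts to look and compute and a tool call to move; the robot and the scene stay as the last step left them, time stands still between calls to the robot, and variables do not carry over. Pictures are saved under pics/ and viewed, at most 10 in all, crops included, and the job is handed in when it is done.

Besides the shell and the picture viewer there is one more tool, called after ">>>" by a JSON object that holds its "api" and its "payload". drive_tool: Moves the arm, as the interface text tells. Its arguments: {"type":"object","properties":{"deltas":{"type":"array","items":{"type":"object","properties":{"linear":{"type":"array","items":{"type":"number"}},"twist":{"type":"number"},"claw":{"type":"number"}}}},"squeeze":{"type":"number"}},"required":["deltas"]}

```bash
mkdir -p pics; ls; python3 - <<'E'
from rig import sensors, eyes
import cv2,numpy as np
s=sensors.get_state();print({k:np.round(v,3) for k,v in s.items()})
for n in ["side","top"]:
    m=eyes.camera_model(n);print(n,np.round(m["intrinsics"],1).tolist(),np.round(m["dist"],3),np.round(m["R"],3).tolist(),np.round(m["t"],3))
    cv2.imwrite(f"pics/{n}0.png",eyes.get_image(n)[:,:,::-1])
E
```

```text
pics
{'clock': np.float64(0.0), 'qpos': array([-1.367,  0.277,  1.506,  0.   ,  1.361, -0.121]), 'qd': array([ 0.   , -0.   ,  0.   ,  0.001, -0.001, -0.003]), 'effort': array([ 2.0000e-03, -4.1678e+01, -2.4581e+01, -0.0000e+00,  1.1000e-02,
       -0.0000e+00]), 'position': array([ 0.183, -0.544,  0.241]), 'ee_rot': array([-0.001,  0.987,  0.162, -0.   ]), 'contact_force': array([ 0.395, -0.022,  0.286]), 'moment': array([-0.002, -0.033, -0.03 ]), 'gripper_force': np.float64(0.0), 'width': np.float64(0.086)}
side [[427.6, 0.0, 281.3], [0.0, 427.6, 205.9], [0.0, 0.0, 1.0]] [-0.081  0.     0.     0.     0.   ] [[0.975, -0.221, -0.012], [-0.152, -0.63, -0.761], [0.16, 0.744, -0.648]] [-0.635  0.199  1.022]
top [[544.2, 0.0, 279.7], [0.0, 544.2, 210.2], [0.0, 0.0, 1.0]] [-0.009  0.     0.     0.     0.   ] [[0.005, -1.0, 0.017], [-0.987, -0.007, -0.161], [0.162, -0.016, -0.987]] [0.014 0.65  1.243]
```

View pics/top0.png

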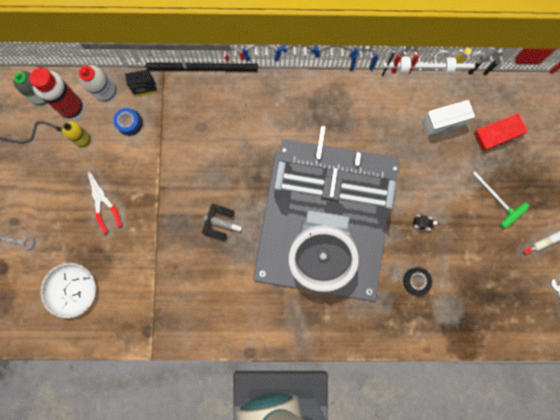

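View pics/side0.png

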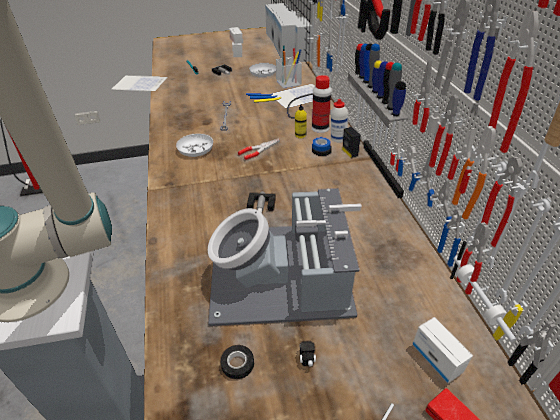

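The top view shows the gauge turned slightly clockwise. The long clip is left of the carriage at about (321,142), the short one is right at about (358,158), and the pointer is at about (334,168). The wheel is at (323,258). Next I'll zoom in for corners and edges.

```bash
python3 - <<'E'
import cv2
im=cv2.imread("pics/top0.png")[120:310,245:410]
cv2.imwrite("pics/crop1.png",cv2.resize(im[:100],None,fx=4.8,fy=4.8,interpolation=cv2.INTER_CUBIC))
im=cv2.imread("pics/top0.png")[205:310,245:410]
cv2.imwrite("pics/crop2.png",cv2.resize(im,None,fx=4.8,fy=4.8,interpolation=cv2.INTER_CUBIC))
E
```

```text
(no output)
```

View pics/crop1.png

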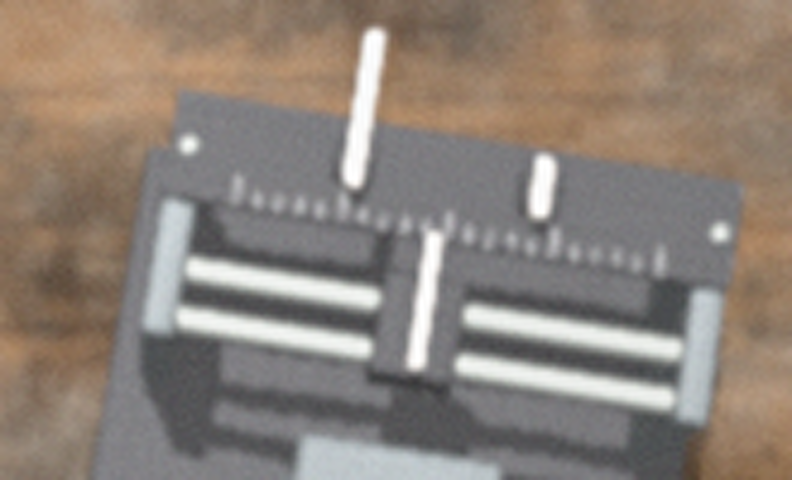

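View pics/crop2.png

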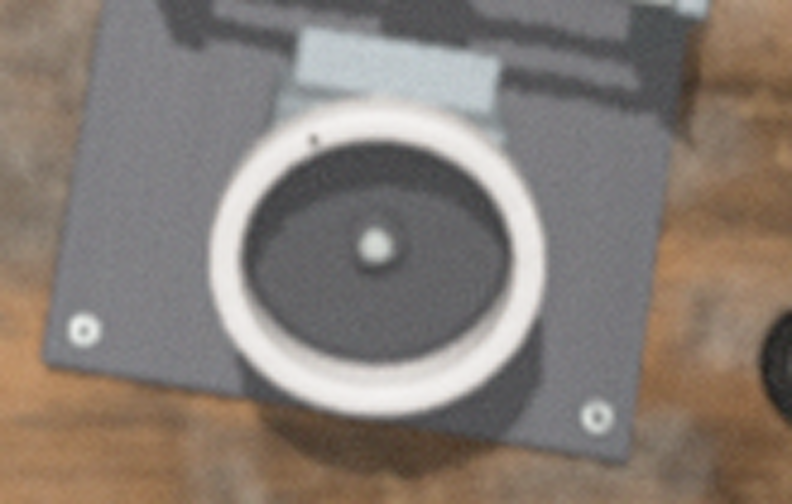

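```bash
cat > h.py <<'E'
import cv2,numpy as np
from rig import eyes
def ray(n,px):
    m=eyes.camera_model(n);K,d,R,t=[np.array(m[k],float) for k in("intrinsics","dist","R","t")]
    u=cv2.undistortPoints(np.array(px,float).reshape(-1,1,2),K,d)[:,0]
    return -R.T@t, np.c_[u,np.ones(len(u))]@R
def plane(n,px,z):
    c,d=ray(n,px); return c+d*((z-c[2])/d[:,2:])
def proj(n,X):
    m=eyes.camera_model(n)
    return cv2.projectPoints(np.array(X,float).reshape(-1,3),cv2.Rodrigues(np.array(m["R"]))[0],np.array(m["t"]),np.array(m["intrinsics"]),np.array(m["dist"]))[0][:,0]
c1=lambda *p:np.array(p)/4.8+[245-.4,120-.4]
c2=lambda *p:np.array(p)/4.8+[245-.4,205-.4]
def gauge():
    """gauge pose from front plate corners and the wheel rim"""
    L,Rr=plane("top",[c2(44,362),c2(628,460)],.012)
    ey=(L-Rr);w=np.linalg.norm(ey);ey/=w
    ex=np.array([ey[1],-ey[0],0])
    O=(L+Rr)/2+.130*ex;O[2]=0
    return O,np.c_[ex,ey,[0,0,1]],w
E
python3 - <<'E'
from h import *
O,G,w=gauge();print("O",O,"yaw",np.degrees(np.arctan2(G[1,0],G[0,0])),"w",w)
tog=lambda X:(X-O)@G*1000
print("back corners(200,+-150)?",tog(plane("top",[c1(178,92),c1(742,183)],.146)).round(1))
# rim
A=np.radians(30);ax=np.array([-np.sin(A),0,np.cos(A)]);u=np.array([np.cos(A),0,np.sin(A)]);v=np.array([0,1,0])
wc=np.array([-.06,0,.125])
th=np.radians(np.arange(0,360,45))
P=wc+.010*ax+.077*(np.cos(th)[:,None]*u+np.sin(th)[:,None]*v)
im=cv2.imread("pics/top0.png")
pr=proj("top",O+P@G.T)
print("rim proj crop2",((pr-[244.6,204.6])*4.8).round(0).tolist())
pt=lambda z,*a:tog(plane("top",[c1(*a)],z))[0].round(1)
print("pointer tip",pt(.155,433,235),"ridge back",pt(.155,415,365))
print("long near",pt(.162,352,186),"far",pt(.162,375,30)," short",pt(.162,540,216),pt(.162,545,155))
m=tog(plane("top",[c2(314,140)],.16))
print("scale ends",pt(.146,238,185),pt(.146,660,262))
print("mark",m, "wheel centre world",O+wc@G.T)
E
```

```text
O [ 0.59064056 -0.0877145   0.        ] yaw -9.157638925698668 w 0.29615356642064333
back corners(200,+-150)? [[ 188.   135.4  146. ]
 [ 189.2 -132.7  146. ]]
rim proj crop2 [[409.0, 112.0], [281.0, 138.0], [213.0, 238.0], [243.0, 350.0], [349.0, 412.0], [473.0, 389.0], [545.0, 293.0], [520.0, 178.0]]
pointer tip [137.6   7.6 155. ] ridge back [ 75.6   6.7 155. ]
long near [152.5  48.5 162. ] far [228.3  49.3 162. ]  short [153.  -39.3 162. ] [182.1 -37.5 162. ]
scale ends [148.3 100.4 146. ] [145.  -99.7 146. ]
mark [[-16.22028959  39.65159512 160.        ]] wheel centre world [ 0.53140531 -0.07816542  0.125     ]
```

```bash
cat > plan.py <<'E'
from h import *
from rig import sensors
import sys
O,G,w=gauge(); O=O+G[:,0]*.001
yaw=np.degrees(np.arctan2(G[1,0],G[0,0]))
A=np.radians(30);ax=np.array([-np.sin(A),0,np.cos(A)]);u=np.array([np.cos(A),0,np.sin(A)]);v=np.array([0,1,0])
def pose(th,axial=.003):
    t=np.radians(th)
    P=np.array([-.06,0,.125])+axial*ax+.070*(np.sin(t)*u+np.cos(t)*v)-[0,0,.008]
    return O+G@P, yaw+np.degrees(np.arctan2(np.cos(t),np.sin(t)*np.cos(A)))
def now():
    s=sensors.get_state();w_,x,y,z=s["ee_rot"]
    return np.array(s["position"]),np.degrees(np.arctan2(w_*w_-x*x+y*y-z*z,2*(x*y-w_*z)))
def wrap(a): return (a+90)%180-90
if __name__=="__main__":
    a,b,n=map(float,sys.argv[1:4])
    p,h=now();q,hq=pose(a)
    print("now",p.round(4),round(h,1),"to start:",((q-p)*1000).round(1),"twist",round(wrap(hq-h),1))
    for i in range(1,int(n)+1):
        r,hr=pose(a+(b-a)*i/n); print(((r-q)*1000).round(0),round(hr-hq,0))
E
python3 plan.py 32 -32 12
```

```text
now [ 0.1834 -0.5445  0.2415] -71.4 to start: [ 388.7  519.9 -103.4] twist -56.2
[-4.  4. -3.] 5.0
[-9.  7. -6.] 10.0
[-14.  10.  -9.] 14.0
[-19.  13. -12.] 19.0
[-25.  14. -15.] 24.0
[-30.  16. -19.] 28.0
[-36.  16. -22.] 33.0
[-41.  16. -25.] 38.0
[-47.  16. -28.] 42.0
[-53.  14. -31.] 47.0
[-58.  13. -34.] 52.0
[-63.  10. -37.] 57.0
```

>>> {"api": "drive_tool", "payload": {"deltas": [{"linear": [22,29,2],"twist": -3,"claw": 0.5},{"linear": [44,58,4],"twist": -6,"claw": 0.5},{"linear": [66,88,6],"twist": -10,"claw": 0.5},{"linear": [88,118,8],"twist": -13,"claw": 0.5},{"linear": [110,147,10],"twist": -16,"claw": 0.5},{"linear": [132,177,10],"twist": -19,"claw": 0.5},{"linear": [154,206,10],"twist": -22,"claw": 0.5},{"linear": [176,236,10],"twist": -26,"claw": 0.5},{"linear": [198,265,10],"twist": -29,"claw": 0.5},{"linear": [220,295,10],"twist": -32,"claw": 0.5},{"linear": [242,324,10],"twist": -35,"claw": 0.5},{"linear": [260,348,10],"twist": -38,"claw": 0.5}]}}

```text
clock: 1.1
position: [0.4444, -0.1945, 0.2521]
ee_rot: [-0.0, 0.986, -0.169, -0.0]
contact_force: [1.0, -0.5, -0.7]
width: 0.0426
gripper_force: 0.0
```

>>> {"api": "drive_tool", "payload": {"deltas": [{"linear": [20,26,0],"twist": -3,"claw": 0.5},{"linear": [42,56,0],"twist": -6,"claw": 0.5},{"linear": [64,86,0],"twist": -9,"claw": 0.5},{"linear": [86,115,0],"twist": -12,"claw": 0.5},{"linear": [108,145,0],"twist": -15,"claw": 0.5},{"linear": [122,162,0],"twist": -17,"claw": 0.5},{"linear": [129,172,0],"twist": -18,"claw": 0.5},{"linear": [129,172,0],"twist": -18,"claw": 0.5},{"linear": [129,172,0],"twist": -18,"claw": 0.5}]}}

```text
clock: 1.85
position: [0.5721, -0.0247, 0.2516]
ee_rot: [0.001, 0.948, -0.32, -0.001]
contact_force: [1.1, 0.3, 0.1]
width: 0.0425
gripper_force: 0.0
```

```bash
python3 plan.py 32 -32 1; python3 - <<'E'
from rig import eyes
import cv2
cv2.imwrite("pics/w1.png",eyes.get_image("wrist")[:,:,::-1])
E
```

```text
now [ 0.5721 -0.0247  0.2516] -127.3 to start: [-1.000e-01  1.000e-01 -1.135e+02] twist -0.3
[-63.  10. -37.] 57.0
```

View pics/w1.png

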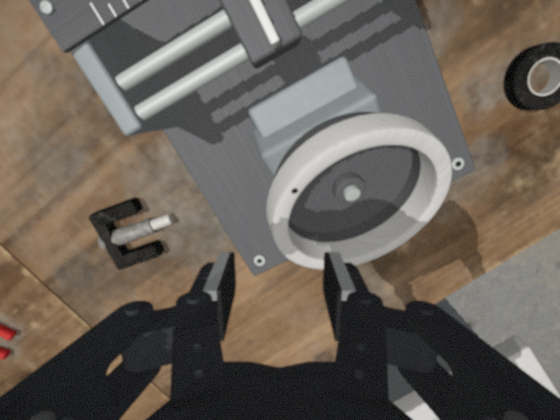

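The wrist view shows the rim ahead of the open fingers (tips at about (224,265) and (335,265)), with the dark mark on the rim at (295,190). The area is clear for the descent.

>>> {"api": "drive_tool", "payload": {"deltas": [{"linear": [0,0,-30],"twist": 0,"claw": 0.5},{"linear": [0,0,-60],"twist": 0,"claw": 0.5},{"linear": [0,0,-85],"twist": 0,"claw": 0.5},{"linear": [0,0,-100],"twist": 0,"claw": 0.5},{"linear": [0,0,-109],"twist": 0,"claw": 0.5},{"linear": [0,0,-113],"twist": 0,"claw": 0.5},{"linear": [0,0,-113],"twist": 0,"claw": 0.5},{"linear": [0,0,-113],"twist": 0,"claw": 0.5}]}}

```text
clock: 2.57
position: [0.573, -0.0256, 0.1404]
ee_rot: [-0.0, 0.947, -0.321, 0.001]
contact_force: [0.2, 0.2, -0.7]
width: 0.0427
gripper_force: 0.0
```

>>> {"api": "drive_tool", "payload": {"deltas": [{"linear": [0,0,0],"twist": 0,"claw": 0.0},{"linear": [0,0,0],"twist": 0,"claw": 0.0},{"linear": [0,0,0],"twist": 0,"claw": 0.0},{"linear": [0,0,0],"twist": 0,"claw": 0.0},{"linear": [0,0,0],"twist": 0,"claw": 0.0},{"linear": [0,0,0],"twist": 0,"claw": 0.0}], "squeeze": 30}}

```text
clock: 3.07
position: [0.5708, -0.0238, 0.1396]
ee_rot: [-0.0, 0.947, -0.321, -0.002]
contact_force: [-5.5, 2.0, 3.0]
width: 0.0201
gripper_force: 28.0
```

>>> {"api": "drive_tool", "payload": {"deltas": [{"linear": [-4,4,-3],"twist": 5,"claw": 0},{"linear": [-9,7,-6],"twist": 10,"claw": 0},{"linear": [-14,10,-9],"twist": 14,"claw": 0},{"linear": [-19,13,-12],"twist": 19,"claw": 0},{"linear": [-25,14,-15],"twist": 24,"claw": 0},{"linear": [-30,16,-19],"twist": 28,"claw": 0},{"linear": [-36,16,-22],"twist": 33,"claw": 0},{"linear": [-41,16,-25],"twist": 38,"claw": 0},{"linear": [-47,16,-28],"twist": 42,"claw": 0},{"linear": [-53,14,-31],"twist": 47,"claw": 0},{"linear": [-58,13,-34],"twist": 52,"claw": 0},{"linear": [-63,10,-37],"twist": 57,"claw": 0}]}}

```text
clock: 4.07
position: [0.5145, -0.0112, 0.1062]
ee_rot: [-0.002, 0.985, 0.171, 0.007]
contact_force: [0.7, 23.1, 18.2]
width: 0.0153
gripper_force: 134.2
```

>>> {"api": "drive_tool", "payload": {"deltas": [{"linear": [0,0,0],"twist": 0,"claw": 0.5},{"linear": [0,0,0],"twist": 0,"claw": 0.5},{"linear": [0,0,0],"twist": 0,"claw": 0.5},{"linear": [0,0,0],"twist": 0,"claw": 0.5},{"linear": [0,0,20],"twist": 0,"claw": 0.5},{"linear": [0,0,50],"twist": 0,"claw": 0.5},{"linear": [0,0,90],"twist": 0,"claw": 0.5},{"linear": [0,0,90],"twist": 0,"claw": 0.5},{"linear": [0,0,90],"twist": 0,"claw": 0.5}]}}

```text
clock: 4.82
position: [0.5113, -0.0155, 0.1945]
ee_rot: [0.001, 0.985, 0.17, 0.003]
contact_force: [0.6, 0.3, -0.7]
width: 0.0429
gripper_force: 0.0
```

```bash
python3 - <<'E'
from rig import eyes
import cv2,numpy as np
t=eyes.get_image("top")[:,:,::-1];s=eyes.get_image("side")[:,:,::-1]
cv2.imwrite("pics/top1.png",t)
cv2.imwrite("pics/top1c.png",cv2.resize(t[120:245,245:410],None,fx=4.8,fy=4.8,interpolation=cv2.INTER_CUBIC))
E
python3 plan.py 32 -32 1
```

```text
now [ 0.509  -0.0151  0.1916] -70.4 to start: [ 63.1  -9.5 -53.4] twist -57.2
[-63.  10. -37.] 57.0
```

View pics/top1c.png

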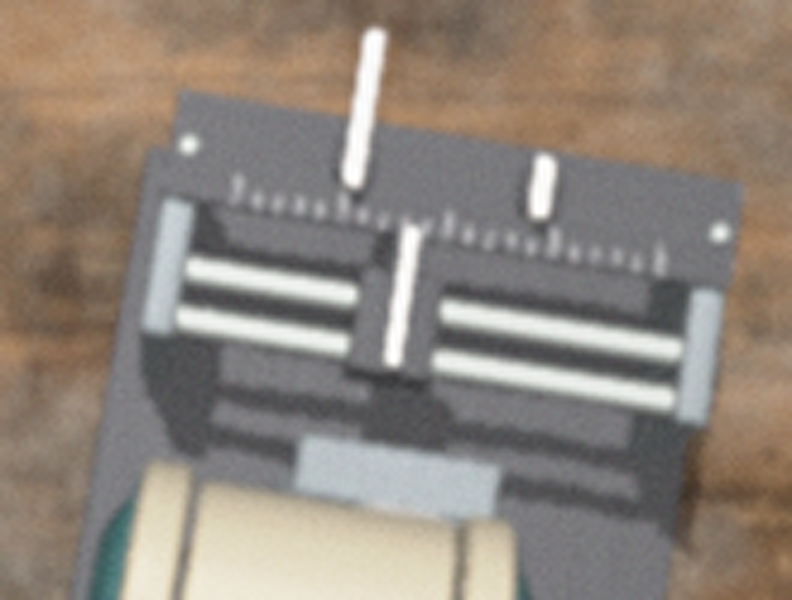

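One stroke moved the pointer from x≈433 to 411 in the crop, about 10.4 mm left, while the long clip stays at 352. The direction and size are right. I'll repeat it with ±30°.

```bash
python3 plan.py 30 -30 12
cat > meas.py <<'E'
from h import *
def blob(im,seed):
    m=(im.min(2)>165).astype(np.uint8)
    n,l=cv2.connectedComponents(m,connectivity=4)
    y,x=np.mgrid[-4:5,-4:5]; ys,xs=int(seed[1])+y,int(seed[0])+x
    ids=l[ys,xs];ids=ids[ids>0];k=np.bincount(ids).argmax()
    p=np.argwhere(l==k)[:,::-1].astype(float);wt=im.min(2)[l==k].astype(float)-150
    return p
def gy(n,im,seed,z,xr):
    O,G,_=gauge();p=blob(im,seed);X=(plane(n,p,z)-O)@G*1000
    k=np.polyfit(X[:,0],X[:,1],1); return len(p),X[:,0].min().round(1),X[:,0].max().round(1),k.round(3),np.polyval(k,xr).round(2)
E
python3 - <<'E'
from meas import *
for f,s in(("top0",c1(425,300)),("top1",c1(402,300))):
    im=cv2.imread(f"pics/{f}.png")
    print(f,"ptr",gy("top",im,s,.155,110),"clip",gy("top",im,c1(363,110),.162,190),"short",gy("top",im,c1(542,185),.162,168))
E
```

```text
now [ 0.509  -0.0151  0.1916] -70.4 to start: [ 61.5  -8.  -54.5] twist -55.3
[-4.  4. -3.] 5.0
[-9.  7. -6.] 9.0
[-13.   9.  -8.] 14.0
[-18.  11. -11.] 18.0
[-23.  13. -14.] 22.0
[-28.  14. -17.] 27.0
[-34.  15. -21.] 31.0
[-39.  15. -24.] 35.0
[-44.  14. -27.] 40.0
[-50.  13. -29.] 44.0
[-55.  12. -32.] 49.0
[-60.  10. -35.] 53.0
top0 ptr (128, np.float64(74.5), np.float64(140.8), array([0.013, 5.564]), np.float64(6.94)) clip (161, np.float64(152.9), np.float64(228.4), array([-2.000e-03,  4.952e+01]), np.float64(49.13)) short (64, np.float64(152.1), np.float64(182.2), array([ 6.0000e-03, -3.9229e+01]), np.float64(-38.16))
top1 ptr (129, np.float64(74.8), np.float64(141.6), array([-5.000e-03,  1.814e+01]), np.float64(17.57)) clip (159, np.float64(152.9), np.float64(228.4), array([-2.0000e-03,  4.9524e+01]), np.float64(49.13)) short (63, np.float64(152.1), np.float64(182.2), array([-7.0000e-03, -3.6841e+01]), np.float64(-38.09))
```

>>> {"api": "drive_tool", "payload": {"deltas": [{"linear": [7,-1,5],"twist": -7,"claw": 0.5},{"linear": [14,-2,10],"twist": -14,"claw": 0.5},{"linear": [22,-3,10],"twist": -21,"claw": 0.5},{"linear": [30,-5,10],"twist": -28,"claw": 0.5},{"linear": [38,-6,10],"twist": -35,"claw": 0.5},{"linear": [46,-7,10],"twist": -42,"claw": 0.5},{"linear": [54,-9,10],"twist": -49,"claw": 0.5},{"linear": [63,-10,5],"twist": -56,"claw": 0.5},{"linear": [63,-10,-20],"twist": -57,"claw": 0.5},{"linear": [63,-10,-40],"twist": -57,"claw": 0.5},{"linear": [63,-10,-53],"twist": -57,"claw": 0.5},{"linear": [63,-10,-53],"twist": -57,"claw": 0.5}]}}

```text
clock: 5.92
position: [0.5689, -0.0245, 0.1341]
ee_rot: [0.001, 0.947, -0.321, -0.005]
contact_force: [-0.5, -0.2, -0.1]
width: 0.0425
gripper_force: 0.0
```

>>> {"api": "drive_tool", "payload": {"deltas": [{"linear": [0,0,0],"twist": 0,"claw": 0.5},{"linear": [0,0,0],"twist": 0,"claw": 0.0},{"linear": [0,0,0],"twist": 0,"claw": 0.0},{"linear": [0,0,0],"twist": 0,"claw": 0.0},{"linear": [0,0,0],"twist": 0,"claw": 0.0},{"linear": [0,0,0],"twist": 0,"claw": 0.0},{"linear": [0,0,0],"twist": 0,"claw": 0.0}], "squeeze": 25}}

```text
clock: 6.5
position: [0.5713, -0.0243, 0.1392]
ee_rot: [-0.0, 0.947, -0.321, -0.001]
contact_force: [-5.1, 2.4, -1.7]
width: 0.0207
gripper_force: 23.5
```

>>> {"api": "drive_tool", "payload": {"deltas": [{"linear": [-4,4,-3],"twist": 5,"claw": 0},{"linear": [-9,7,-6],"twist": 10,"claw": 0},{"linear": [-14,10,-9],"twist": 14,"claw": 0},{"linear": [-19,13,-12],"twist": 19,"claw": 0},{"linear": [-25,14,-15],"twist": 24,"claw": 0},{"linear": [-30,16,-19],"twist": 28,"claw": 0},{"linear": [-36,16,-22],"twist": 33,"claw": 0},{"linear": [-41,16,-25],"twist": 38,"claw": 0},{"linear": [-47,16,-28],"twist": 42,"claw": 0},{"linear": [-53,14,-31],"twist": 47,"claw": 0},{"linear": [-58,13,-34],"twist": 52,"claw": 0},{"linear": [-63,10,-37],"twist": 57,"claw": 0}]}}

```text
clock: 7.5
position: [0.5144, -0.0111, 0.1065]
ee_rot: [-0.002, 0.985, 0.171, 0.007]
contact_force: [-1.5, 24.2, 22.0]
width: 0.015
gripper_force: 121.4
```

>>> {"api": "drive_tool", "payload": {"deltas": [{"linear": [0,0,0],"twist": 0,"claw": 0.5},{"linear": [0,0,0],"twist": 0,"claw": 0.5},{"linear": [0,0,0],"twist": 0,"claw": 0.5},{"linear": [0,0,0],"twist": 0,"claw": 0.5},{"linear": [0,0,20],"twist": 0,"claw": 0.5},{"linear": [0,0,50],"twist": 0,"claw": 0.5},{"linear": [0,0,90],"twist": 0,"claw": 0.5},{"linear": [0,0,90],"twist": 0,"claw": 0.5},{"linear": [0,0,90],"twist": 0,"claw": 0.5}]}}

```text
clock: 8.25
position: [0.5116, -0.0158, 0.1947]
ee_rot: [0.001, 0.985, 0.17, 0.003]
contact_force: [-0.9, -1.1, -0.6]
width: 0.0426
gripper_force: 0.0
```

```bash
python3 - <<'E'
from meas import *
im=eyes.get_image("top")[:,:,::-1];cv2.imwrite("pics/top2.png",im)
print("ptr",gy("top",im,c1(380,298),.155,110),"clip",gy("top",im,c1(363,110),.162,190))
E
python3 plan.py 32 -32 1
```

```text
ptr (122, np.float64(75.2), np.float64(140.1), array([2.0000e-03, 2.8007e+01]), np.float64(28.24)) clip (159, np.float64(152.9), np.float64(228.4), array([-3.0000e-03,  4.9722e+01]), np.float64(49.13))
now [ 0.5101 -0.0155  0.1929] -70.4 to start: [ 62.   -9.1 -54.7] twist -57.2
[-63.  10. -37.] 57.0
```

>>> {"api": "drive_tool", "payload": {"deltas": [{"linear": [7,-1,5],"twist": -7,"claw": 0.5},{"linear": [14,-2,10],"twist": -14,"claw": 0.5},{"linear": [22,-3,10],"twist": -21,"claw": 0.5},{"linear": [30,-5,10],"twist": -28,"claw": 0.5},{"linear": [38,-6,10],"twist": -35,"claw": 0.5},{"linear": [46,-7,10],"twist": -42,"claw": 0.5},{"linear": [54,-9,10],"twist": -49,"claw": 0.5},{"linear": [63,-10,5],"twist": -56,"claw": 0.5},{"linear": [63,-10,-20],"twist": -57,"claw": 0.5},{"linear": [63,-10,-40],"twist": -57,"claw": 0.5},{"linear": [63,-10,-53],"twist": -57,"claw": 0.5},{"linear": [63,-10,-53],"twist": -57,"claw": 0.5}]}}

```text
clock: 9.3
position: [0.569, -0.0247, 0.1342]
ee_rot: [0.001, 0.947, -0.321, -0.005]
contact_force: [-0.9, -0.2, 0.7]
width: 0.0427
gripper_force: 0.0
```

>>> {"api": "drive_tool", "payload": {"deltas": [{"linear": [0,0,0],"twist": 0,"claw": 0.5},{"linear": [0,0,0],"twist": 0,"claw": 0.0},{"linear": [0,0,0],"twist": 0,"claw": 0.0},{"linear": [0,0,0],"twist": 0,"claw": 0.0},{"linear": [0,0,0],"twist": 0,"claw": 0.0},{"linear": [0,0,0],"twist": 0,"claw": 0.0},{"linear": [0,0,0],"twist": 0,"claw": 0.0}], "squeeze": 25}}

```text
clock: 9.88
position: [0.5713, -0.0243, 0.1392]
ee_rot: [-0.0, 0.947, -0.321, -0.001]
contact_force: [-4.8, 1.7, -2.9]
width: 0.0207
gripper_force: 23.4
```

>>> {"api": "drive_tool", "payload": {"deltas": [{"linear": [-4,4,-3],"twist": 5,"claw": 0},{"linear": [-9,7,-6],"twist": 10,"claw": 0},{"linear": [-14,10,-9],"twist": 14,"claw": 0},{"linear": [-19,13,-12],"twist": 19,"claw": 0},{"linear": [-25,14,-15],"twist": 24,"claw": 0},{"linear": [-30,16,-19],"twist": 28,"claw": 0},{"linear": [-36,16,-22],"twist": 33,"claw": 0},{"linear": [-41,16,-25],"twist": 38,"claw": 0},{"linear": [-47,16,-28],"twist": 42,"claw": 0},{"linear": [-53,14,-31],"twist": 47,"claw": 0},{"linear": [-58,13,-34],"twist": 52,"claw": 0},{"linear": [-63,10,-37],"twist": 57,"claw": 0}]}}

```text
clock: 10.88
position: [0.5151, -0.011, 0.1059]
ee_rot: [-0.002, 0.985, 0.171, 0.008]
contact_force: [1.0, 24.5, 15.1]
width: 0.015
gripper_force: 131.4
```

>>> {"api": "drive_tool", "payload": {"deltas": [{"linear": [0,0,0],"twist": 0,"claw": 0.5},{"linear": [0,0,0],"twist": 0,"claw": 0.5},{"linear": [0,0,0],"twist": 0,"claw": 0.5},{"linear": [0,0,0],"twist": 0,"claw": 0.5},{"linear": [0,0,20],"twist": 0,"claw": 0.5},{"linear": [0,0,50],"twist": 0,"claw": 0.5},{"linear": [0,0,90],"twist": 0,"claw": 0.5},{"linear": [0,0,90],"twist": 0,"claw": 0.5},{"linear": [0,0,90],"twist": 0,"claw": 0.5}]}}

```text
clock: 11.63
position: [0.5116, -0.0158, 0.1947]
ee_rot: [0.001, 0.985, 0.17, 0.003]
contact_force: [-0.1, 0.4, -0.6]
width: 0.043
gripper_force: 0.0
```

```bash
python3 - <<'E'
from meas import *
im=eyes.get_image("top")[:,:,::-1];cv2.imwrite("pics/top3.png",im)
s=eyes.get_image("side")[:,:,::-1];cv2.imwrite("pics/side3.png",s)
cv2.imwrite("pics/side3c.png",cv2.resize(s[180:290,280:380],None,fx=5,fy=5,interpolation=cv2.INTER_CUBIC))
print("ptr",gy("top",im,c1(357,296),.155,110),"clip",gy("top",im,c1(363,110),.162,190))
E
```

```text
ptr (124, np.float64(73.7), np.float64(142.4), array([4.0000e-03, 3.8388e+01]), np.float64(38.82)) clip (159, np.float64(152.9), np.float64(228.4), array([-1.0000e-03,  4.9292e+01]), np.float64(49.13))
```

View pics/side3c.png

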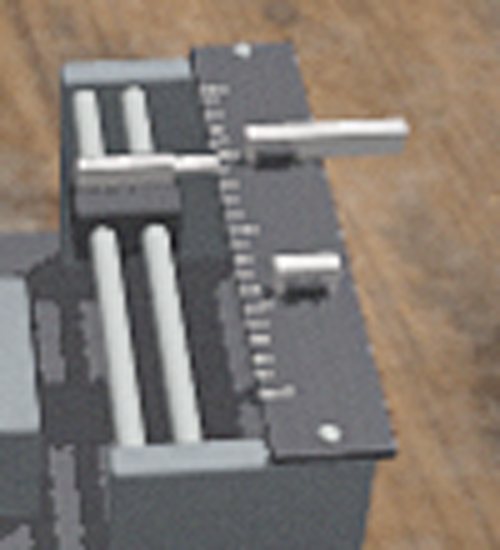

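The side view shows the ridge's pointer level with about (225,163) in the crop. The clip's near end is at (247,135), one more stroke to the left. I'll triangulate heights to size the last stroke.

```bash
python3 - <<'E'
from meas import *
im=cv2.imread("pics/top3.png");O,G,_=gauge()
for z in(.146,.155,.162,.17): print(z,"ptr",gy("top",im,c1(357,296),z,110)[-1],"clip",gy("top",im,c1(363,110),z,190)[-1])
def tri(pt,ps):
    (a,d),(b,e)=ray("top",[pt]),ray("side",[np.array(ps)/5+[280-.4,180-.4]]);d=d[0];e=e[0]
    k=np.linalg.lstsq(np.c_[d,-e],b-a,rcond=None)[0];p,q=a+k[0]*d,b+k[1]*e
    return ((p+q)/2-O)@G*1000,np.linalg.norm(p-q)*1000
p=blob(im,c1(363,110));f=p[p[:,1].argmin()];n=p[p[:,1].argmax()]
print("clip far top",tri(c1(375,28),(408,126)),"near",tri(c1(352,190),(245,132)))
E
python3 plan.py 32 -30 12
```

```text
0.146 ptr 38.33 clip 48.43
0.155 ptr 38.82 clip 48.82
0.162 ptr 39.19 clip 49.13
0.17 ptr 39.62 clip 49.48
clip far top (array([230.17510685,  49.43723066, 161.92244792]), np.float64(1.7404122739849888)) near (array([152.14748869,  48.32154422, 163.9252044 ]), np.float64(4.038242400983153))
now [ 0.5091 -0.0152  0.1918] -70.4 to start: [ 62.9  -9.4 -53.6] twist -57.2
[-4.  4. -3.] 5.0
[-9.  7. -6.] 9.0
[-13.  10.  -9.] 14.0
[-18.  12. -12.] 19.0
[-24.  14. -15.] 23.0
[-29.  15. -18.] 28.0
[-34.  16. -21.] 32.0
[-40.  16. -24.] 37.0
[-45.  16. -27.] 41.0
[-51.  15. -30.] 46.0
[-56.  13. -33.] 50.0
[-61.  11. -36.] 55.0
```

>>> {"api": "drive_tool", "payload": {"deltas": [{"linear": [7,-1,5],"twist": -7,"claw": 0.5},{"linear": [14,-2,10],"twist": -14,"claw": 0.5},{"linear": [22,-3,10],"twist": -21,"claw": 0.5},{"linear": [30,-5,10],"twist": -28,"claw": 0.5},{"linear": [38,-6,10],"twist": -35,"claw": 0.5},{"linear": [46,-7,10],"twist": -42,"claw": 0.5},{"linear": [54,-9,10],"twist": -49,"claw": 0.5},{"linear": [63,-10,5],"twist": -56,"claw": 0.5},{"linear": [63,-10,-20],"twist": -57,"claw": 0.5},{"linear": [63,-10,-40],"twist": -57,"claw": 0.5},{"linear": [63,-10,-53],"twist": -57,"claw": 0.5},{"linear": [63,-10,-53],"twist": -57,"claw": 0.5}]}}

```text
clock: 12.73
position: [0.569, -0.0246, 0.1342]
ee_rot: [0.001, 0.947, -0.321, -0.005]
contact_force: [-1.0, -0.5, 0.3]
width: 0.0429
gripper_force: 0.0
```

>>> {"api": "drive_tool", "payload": {"deltas": [{"linear": [0,0,0],"twist": 0,"claw": 0.5},{"linear": [0,0,0],"twist": 0,"claw": 0.0},{"linear": [0,0,0],"twist": 0,"claw": 0.0},{"linear": [0,0,0],"twist": 0,"claw": 0.0},{"linear": [0,0,0],"twist": 0,"claw": 0.0},{"linear": [0,0,0],"twist": 0,"claw": 0.0},{"linear": [0,0,0],"twist": 0,"claw": 0.0}], "squeeze": 25}}

```text
clock: 13.32
position: [0.5713, -0.0242, 0.1392]
ee_rot: [-0.0, 0.947, -0.321, -0.001]
contact_force: [-4.4, 1.7, -1.8]
width: 0.0206
gripper_force: 23.5
```

>>> {"api": "drive_tool", "payload": {"deltas": [{"linear": [-4,4,-3],"twist": 5,"claw": 0},{"linear": [-9,7,-6],"twist": 10,"claw": 0},{"linear": [-14,10,-9],"twist": 14,"claw": 0},{"linear": [-19,13,-12],"twist": 19,"claw": 0},{"linear": [-25,14,-15],"twist": 24,"claw": 0},{"linear": [-30,16,-19],"twist": 28,"claw": 0},{"linear": [-36,16,-22],"twist": 33,"claw": 0},{"linear": [-41,16,-25],"twist": 38,"claw": 0},{"linear": [-47,16,-28],"twist": 42,"claw": 0},{"linear": [-52,15,-31],"twist": 46,"claw": 0},{"linear": [-56,13,-33],"twist": 50,"claw": 0},{"linear": [-60,12,-35],"twist": 54,"claw": 0}]}}

```text
clock: 14.32
position: [0.5183, -0.0098, 0.1076]
ee_rot: [-0.001, 0.989, 0.145, 0.008]
contact_force: [3.5, 17.6, 7.0]
width: 0.0149
gripper_force: 110.4
```

>>> {"api": "drive_tool", "payload": {"deltas": [{"linear": [0,0,0],"twist": 0,"claw": 0.5},{"linear": [0,0,0],"twist": 0,"claw": 0.5},{"linear": [0,0,0],"twist": 0,"claw": 0.5},{"linear": [0,0,0],"twist": 0,"claw": 0.5},{"linear": [0,0,20],"twist": 0,"claw": 0.5},{"linear": [0,0,50],"twist": 0,"claw": 0.5},{"linear": [0,0,90],"twist": 0,"claw": 0.5},{"linear": [0,0,90],"twist": 0,"claw": 0.5},{"linear": [0,0,90],"twist": 0,"claw": 0.5}]}}

```text
clock: 15.07
position: [0.5146, -0.0137, 0.1968]
ee_rot: [0.001, 0.99, 0.144, 0.003]
contact_force: [-0.4, 0.4, -0.2]
width: 0.0429
gripper_force: 0.0
```

```bash
python3 - <<'E'
from meas import *
im=eyes.get_image("top")[:,:,::-1];cv2.imwrite("pics/top4.png",im)
for z in(.150,.155,.162): print("ptr",gy("top",im,c1(336,294),z,150),"clip",gy("top",im,c1(363,110),.162,155))
cv2.imwrite("pics/top4c.png",cv2.resize(im[120:210,280:370],None,fx=6.5,fy=6.5,interpolation=cv2.INTER_CUBIC))
E
python3 plan.py 10 5 1
```

```text
ptr (126, np.float64(75.5), np.float64(149.0), array([-2.0000e-03,  4.8674e+01]), np.float64(48.4)) clip (159, np.float64(152.9), np.float64(228.4), array([-3.0000e-03,  4.9846e+01]), np.float64(49.32))
ptr (126, np.float64(74.5), np.float64(147.7), array([-2.0000e-03,  4.8895e+01]), np.float64(48.62)) clip (159, np.float64(152.9), np.float64(228.4), array([-3.0000e-03,  4.9846e+01]), np.float64(49.32))
ptr (126, np.float64(73.0), np.float64(145.8), array([-2.0000e-03,  4.9203e+01]), np.float64(48.93)) clip (159, np.float64(152.9), np.float64(228.4), array([-3.0000e-03,  4.9846e+01]), np.float64(49.32))
now [ 0.513  -0.0134  0.195 ] -73.4 to start: [ 39.3   1.7 -69.3] twist -34.4
[-5.  2. -3.] 4.0
```

View pics/top4c.png

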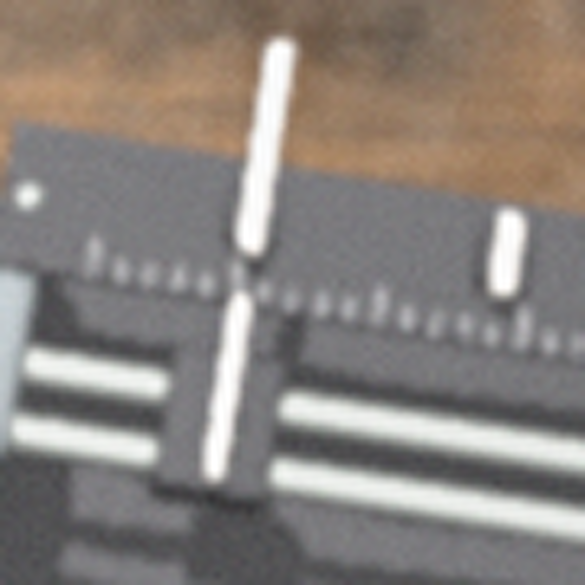

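The picture shows the clip's lower end at (252,250) and the pointer tip at (240,297), so they're nearly in line, about 1 mm short. I'll refine this with sub-pixel row centroids on averaged frames.

```bash
python3 - <<'E'
from meas import *
A=np.mean([eyes.get_image("top")[:,:,::-1].astype(float) for _ in range(6)],0)
np.save("A.npy",A)
g=A.min(2);O,G,_=gauge()
def line(p0,p1,z,xr):
    P=[]
    for r in range(int(p0[1])+2,int(p1[1])-1):
        c=p0[0]+(p1[0]-p0[0])*(r-p0[1])/(p1[1]-p0[1]);c0=int(round(c))
        xs=np.arange(c0-4,c0+5);w=np.clip(g[r,xs]-140,0,None)
        if w.sum()>0:P.append(((w*xs).sum()/w.sum(),r))
    P=np.array(P);X=(plane("top",P,z)-O)@G*1000
    k=np.polyfit(X[:,0],X[:,1],1);res=X[:,1]-np.polyval(k,X[:,0])
    return k[0].round(4),np.polyval(k,xr).round(2),X[:,1].mean().round(2),res.std().round(2)
c=lambda x,y:np.array([x,y])/6.5+[279.6,119.6]
for z in (.15,.155,.16): print(z,"ptr",line(c(240,297),c(214,475),z,140))
for z in (.162,.166):print(z,"clip",line(c(281,45),c(252,250),z,155))
# side
S=np.mean([eyes.get_image("side")[:,:,::-1].astype(float) for _ in range(6)],0)
cv2.imwrite("pics/side4c.png",cv2.resize(S[180:260,285:375].astype(np.uint8),None,fx=8,fy=7.4,interpolation=cv2.INTER_CUBIC))
E
```

```text
0.15 ptr (np.float64(-0.0056), np.float64(48.22), np.float64(48.4), np.float64(0.11))
0.155 ptr (np.float64(-0.0056), np.float64(48.44), np.float64(48.62), np.float64(0.11))
0.16 ptr (np.float64(-0.0056), np.float64(48.65), np.float64(48.84), np.float64(0.11))
0.162 clip (np.float64(-0.0007), np.float64(49.12), np.float64(49.1), np.float64(0.2))
0.166 clip (np.float64(-0.0007), np.float64(49.3), np.float64(49.28), np.float64(0.2))
```

View pics/side4c.png

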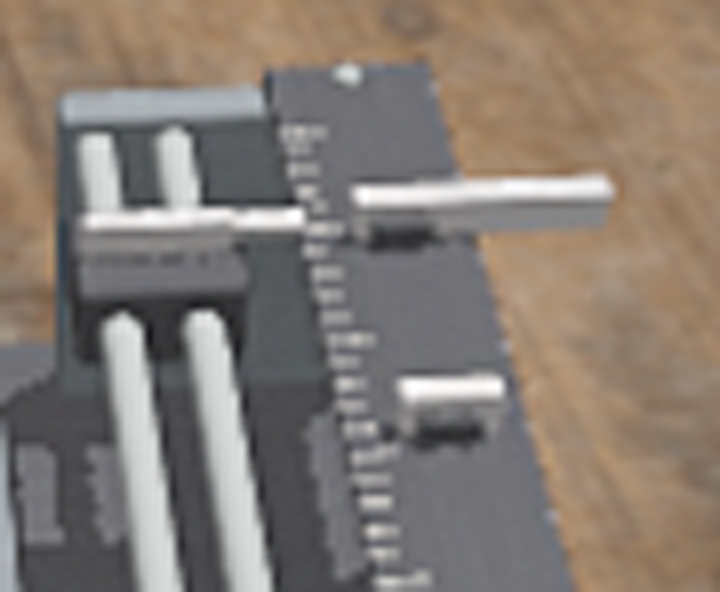

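The pointer is within about 0.5 mm of the long clip's centre line. In the side view its tip at (300,217) meets the clip's near end at about (350,200). The gripper is open and clear of the wheel, so I'm handing in.

```bash
python3 -c "
from rig import manip
print(manip.sign_off())"
```

```text
the job is handed in; nothing more can be done
None
```

I cranked the handwheel counterclockwise in four strokes and handed the job in: by my measurement the pointer is about 0.5 mm (at most 1 mm) short of the long clip's centre line, the wheel is released, and I never moved the arm near the carriage, pedal, tape or caliper.

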